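# Reject a casting through the one-way flap of the reject bay

### The arm

A 6-joint arm with a two-finger parallel gripper is mounted at the origin on the work surface. World frame = base frame: x ahead of the robot, y to its left, z up, the work surface at z = 0. Lengths are in mm, angles in rad, forces in N, time in s.
With the tool pointing down it reaches from about 350 to 925 mm from the base axis. Payload 6.4 kg.
Tool frame: the origin (TCP) lies at the very end of the fingers, on their centre line; the grasp point (between the pads) lies 19 mm behind it (env.grip_depth is the distance from the TCP to the grasp point, in mm); z points along the fingers, y is the line along which they close (so a half turn about z gives the same grasp; the last joint's range is limited). The gripper opens to 85 mm and grips with 20 to 120 N. Pads are 22 mm wide; open, the fingers measure 114 mm over their backs; the gripper's body (76 mm by 85 mm) begins 54 mm behind the grasp point. The pads swing forward as they close: fully open they stand 13 mm farther back than shut.
Start: joints at [-0.174, 0.245, 1.558, -0, 1.339, -0.174], TCP at [650.011, 0.004, 231.29] pointing down, gripper open.
Joint ranges: [-3.13, 3.13], [-1.02, 2.26], [0.13, 2.54], [-0.95, 4.09], [0.21, 2.88], [-2.74, 2.74]. Speed limits (rad/s): [2.57, 2.57, 3.14, 3.14, 3.14, 3.14].

### API

Orientations are given as a unit quaternion [x, y, z, w].
In Python, from station import env gives the robot as it stands. The module is installed in compiled form; this text tells all that it offers.
- The arm moves only by the tool servo_tool, never from a script. Its argument "commands" is a list that holds one entry, the list of rows, each a list of 7 numbers: the shift along the tool's x, y, z in cm, then the turn, a rotation vector about the tool's x, y, z in rad, then the closure in counts, from 0 (fully open) to 255 (shut). In form: [[[dx, dy, dz, rx, ry, rz, fingers], ...]]. A call has 1 to 5 rows; each row is the pose to reach, as a shift and turn from the pose commanded when the call began, along the tool's axes at that moment; what a row does not reach only later rows make up. A row lasts 1/8 s, in which the tool goes at most 62.5 mm and 10.7 degrees, less where a joint would pass 70% of its speed; a pose out of reach is approached as far as the arm can. A call with a gripper value outside its range is refused whole. The fingers move at their own pace and stop on an object; "newtons" is the grip in N (left out, the last holds). Time passes only in rows, so rows that repeat a pose let the fingers close. It gives the time, the measured TCP pose, the force, the opening and the grip force at its end, in the units of the state.
- env.get_obs(): the state, without advancing time (a new reading comes with each control period).
- env.read_camera(name): name is "scene" or "side" or "wrist"; returns (picture, depth): 384x512x3 uint8, red, green, blue; 384x512 float32, mm along the optical axis (not along the pixel's ray), 0 where there is no reading.
- env.camera_params(name): a dict with "fx", "fy", "cx", "cy" (pixels), "D" ([k1, k2, p1, p2, k3] as OpenCV has them; the pictures are not rectified), "position" and "orientation" of the camera in the world; the wrist camera has in their place "mount" (4x4, takes a point from camera to tool coordinates, whose origin is the TCP and whose axes are the flange's). Camera axes: x right, y up, looking along -z (the intrinsics and any distortion apply to the point x, -y, -z); pixel columns grow to the right and rows downward; lengths in mm; the calibration is good to about 2 mm. A picture is of the moment at which its call begins: read the wrist's pose just before it. camera_params takes no time and is no camera call.
- env.finish_job(): hands the job in; it is judged then, once.
The state is a dict: "t": time; "qpos": joint angles; "qd": joint speeds; "joint_efforts": joint torques, N m; "ee_pos": TCP position; "tcp_rot": TCP orientation; "wrist_force": force on the tool from outside, world axes, zero at the start; "ft_torque": the same for the moment, N m; "grip_width": finger opening in mm; "gripper_force": force on a finger pad.
Only numpy, scipy, OpenCV 4.12 (cv2) and the standard library are available. Lean on these libraries where they do the work, as an engineer would, in place of code of your own. Each camera call takes 0.05 s, during which the arm holds its last target. There are 200 camera calls.

### The job

The round casting standing in the lane has failed inspection: push the bay's self-closing flap open with one finger and, while that finger holds it open, push the casting through with the other finger, sliding it on the bench until it is so far in that the flap can shut behind it; then take the hand out and leave the flap fully shut. Only push: never lift or tip the casting, and never let the flap and the casting touch one another. Leave the other things on the bench where they are.

Things in the scene. Friction and masses are not known exactly. Their poses are not given: they have to be found in the camera images.
- bay: Reject bay fixed on the bench: open-topped pen of aluminium walls 45 mm high, 8 mm thick, smooth (friction 0.15, flap too), no floor (bench top z = 0). Origin on the bench at the middle of the doorway; x points level through the doorway into the bay, y left, z up. Left wall: inner face y = +54 mm, x = -18 to 200; back wall at x = 200. Fingers can enter and leave it upwards.
- rail_end (a point): Lane end of the bay's long straight right wall: on its inner face, on the bench, at x = -170, y = -52 mm of the bay. The wall runs from here to x = +200 mm, so before the doorway it is the rail of a lane that is open on its left and at its front.
- flap_hinge (a point): On the bench on the flap's upright hinge line, x = 0, y = +50 mm of the bay. A fixed hinge post (12 mm across, 52 mm high) stands at y = +60 mm. The flap's free edge sweeps a 92 mm radius about this line: the casting is clear of it once the casting's axis is over 115 mm from it.
- flap (a joint): Flap angle (rad): 0 shut, growing as the free edge swings inwards (+x of the bay), to 1.52 along the left wall; it cannot swing outwards. A spring shuts it: 0.09 Nm at 0 to 0.18 Nm at 1.5 rad, with a damper of 0.06 Nm per rad/s (open it slowly); let go when wide open, it shuts in about 1 s.
- flap_edge (a point): Middle of the free edge of the flap, 26 mm above the bench. The flap is a grey upright plate in the doorway, 92 mm long, 5 mm thick, 6 to 46 mm above the bench; shut, it lies in the plane x = 0 of the bay from the hinge (y = +50 mm) to this edge (y = -42 mm), 10 mm short of the right wall.
- casting: The failed part: loose round brown casting standing upright in the lane, 40 mm diameter up to 24 mm height, then a 30 mm neck to 34 mm; 0.13 to 0.25 kg. Origin at the centre of its underside. It starts with its axis 75 to 120 mm before the doorway plane and its side up to 18 mm off the right wall.
- old_reject: An earlier reject, a brown cast block 34 x 44 x 26 mm lying loose at the far end of the bay, about 165 mm beyond the doorway; of no importance.
- clamp: bystander: brown cast U-shaped clamp half with a cross bolt, about 58 x 72 x 24 mm, lying left of the lane; origin at the middle of its underside.
- hexnut: bystander: brass hexagon gland, 46 mm wide, 32 mm tall, right of the lane's long wall; origin at the middle of its underside.
- collar: bystander: dark steel collar, 54 mm outside, 34 mm hole, 20 mm tall, right of the long wall beside the bay; origin at the middle of its underside.
- driver: bystander: screwdriver lying on the bench, far left; origin at the middle of its underside.
- spanner: bystander: open spanner lying on the bench, far right; origin at the middle of its underside.
- partbin: bystander: clear open parts bin 140 x 100 x 60 mm, left; origin at the middle of its underside.
- jar: bystander: jar 60 mm wide, 85 mm tall, right; origin at the middle of its underside.

How it is judged:
By the outcome, as a careful person would: the job done as asked, in the order asked, and still so for the second after the job is handed in, with the robot touching nothing.
It also fails if it takes over 53 s, if anything falls off the work surface, if the arm or the gripper's body presses on something with over 40 N, if the wrist force passes 120 N, or if a joint passes its speed limit or range.

## Working session

There is one attempt and no reset: what is moved stays moved. The work goes in short steps, Python scripts to look and compute and a tool call to move; the robot and the scene stay as the last step left them, time stands still between calls to the robot, and variables do not carry over. Pictures are saved under pics/ and viewed, at most 10 in all, crops included, and the job is handed in when it is done.

Besides the shell and the picture viewer there is one more tool, called after "Request:" as name(argument=value, ...) on one line, values as JSON. servo_tool: Moves the arm, as the interface text tells. Its arguments: {"type":"object","properties":{"commands":{"type":"array"},"newtons":{"type":"number"}},"required":["commands"]}

```bash
mkdir -p pics; cat > h.py <<'E'
import numpy as np, cv2
from station import env
from scipy.spatial.transform import Rotation as R
def cam(n):
    p=env.camera_params(n); K=np.array([[p['fx'],0,p['cx']],[0,p['fy'],p['cy']],[0,0,1.]]); D=np.array(p['D'],float)
    if 'mount' in p:
        o=env.get_obs(); T=np.eye(4); T[:3,:3]=R.from_quat(o['tcp_rot']).as_matrix(); T[:3,3]=o['ee_pos']
        M=T@np.array(p['mount']); return K,D,M[:3,:3],M[:3,3]
    return K,D,R.from_quat(p['orientation']).as_matrix(),np.array(p['position'],float)
def rays(c,uv):
    K,D,Rm,t=c
    n=cv2.undistortPoints(np.array(uv,float).reshape(-1,1,2),K,D).reshape(-1,2)
    d=np.c_[n[:,0],-n[:,1],-np.ones(len(n))]
    return d@Rm.T,t
def onz(c,uv,z):
    d,t=rays(c,uv); s=(z-t[2])/d[:,2]; return t+d*s[:,None]
def dep(c,uv,dm):
    d,t=rays(c,uv); z=np.array([dm[int(round(v)),int(round(u))] for u,v in np.array(uv).reshape(-1,2)]); return t+d*z[:,None]
def proj(c,P):
    K,D,Rm,t=c; q=(np.atleast_2d(P)-t)@Rm; q=q*[1,-1,-1]
    return cv2.projectPoints(q,np.zeros(3),np.zeros(3),K,D)[0].reshape(-1,2)
def cloud(c,dm):
    v,u=np.mgrid[0:384,0:512]; d,t=rays(c,np.c_[u.ravel(),v.ravel()]); return (t+d*dm.reshape(-1,1)).reshape(384,512,3)
def snap(n,f=None):
    c=cam(n); im,dm=env.read_camera(n)
    if f: cv2.imwrite(f'pics/{f}.png',im[:,:,::-1]); np.savez(f'pics/{f}.npz',im=im,dm=dm,K=c[0],D=c[1],R=c[2],t=c[3])
    return c,im,dm
E
python3 - <<'E'
from h import *
for n in('scene','side','wrist'):
    c,im,dm=snap(n,n+'0'); print(n,c[3].round(),c[2][:,2].round(2),(dm>0).mean())
o=env.get_obs();print(o['ee_pos'],o['tcp_rot'],o['grip_width'],o['t'])
a=[cv2.imread(f'pics/{n}0.png') for n in('scene','side')]
cv2.imwrite('pics/both.png',cv2.resize(np.hstack(a),(800,300)))
E
```

```text
scene [1330.  451.  931.] [0.62 0.38 0.69] 0.9959564208984375
side [  250. -1065.   765.] [-0.21 -0.81  0.55] 0.9960835774739584
wrist [649.  66. 372.] [0.   0.26 0.97] 0.9912618001302084
[6.49553578e+02 9.36532563e-02 2.30416710e+02] [ 7.07098700e-01  7.07114444e-01 -4.50006849e-04 -6.24363893e-04] 85.5019853332982 0.15
```

View pics/scene0.png

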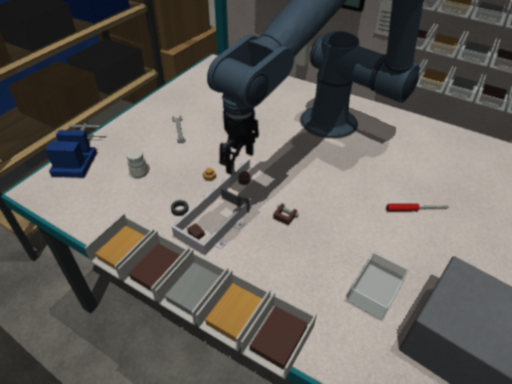

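View pics/wrist0.png

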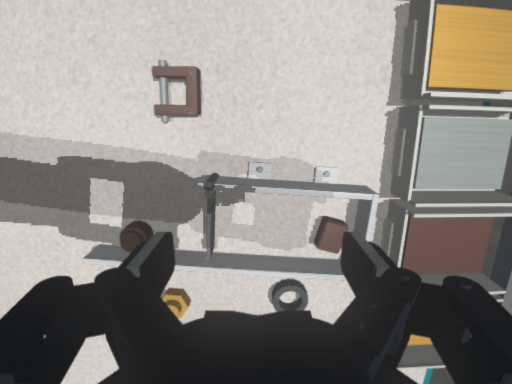

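The wrist view shows the casting at (136,236), the long wall from (85,255) to (375,270), the flap from (210,180) to (210,258), and the old reject at (331,235). Next I'll measure these.

```bash
cat > m.py <<'E'
from h import *
def fit(f):
    z=np.load(f'pics/{f}.npz'); c=(z['K'],z['D'],z['R'],z['t']); im=z['im'];dm=z['dm']
    return c,im,dm,cloud(c,dm)
E
python3 - <<'E'
from m import *
c,im,dm,P=fit('wrist0')
for uv in [(90,252),(100,256),(200,262),(300,267),(360,270),(250,183),(350,190),(210,182),(210,220),(210,250),(136,228),(136,236),(131,245),(331,230),(300,120)]:
    print(uv,P[uv[1],uv[0]].round(1),im[uv[1],uv[0]])
# walls: top cluster z 40..50
m=(P[:,:,2]>40)&(P[:,:,2]<49)&(P[:,:,0]<900)&(P[:,:,0]>450)
m[270:,:]&=False
out=np.zeros_like(im);out[...,0]=m*255;out[...,1]=((P[:,:,2]>28)&(P[:,:,2]<38))*255; out[...,2]=((P[:,:,2]>49)&(P[:,:,2]<56))*255
mm=((P[:,:,2]>22)&(P[:,:,2]<40)); mm[:,250:]=0
cv2.imwrite('pics/m.png',cv2.resize(np.hstack([im[150:300,70:400],out[150:300,70:400]])[:,:,::-1],(800,360//2),interpolation=0))
big=np.vstack([im[150:300,70:400],out[150:300,70:400]])[:,:,::-1]
cv2.imwrite('pics/m.png',cv2.resize(big,(660,600),interpolation=0))
E
```

```text
(90, 252) [ 415.9 -116.8   28.5] [124 123 123]
(100, 256) [ 434.7 -118.2   36.7] [102 103 105]
(200, 262) [ 570.7 -127.    33.3] [106 107 107]
(300, 267) [ 707.1 -137.4   27.9] [109 110 110]
(360, 270) [692.    3.2 268.7] [44 43 43]
(250, 183) [639.  -17.5  31.2] [107 107 108]
(350, 190) [764.3 -25.6  34.3] [110 110 111]
(210, 182) [592.5 -11.5  50.9] [81 83 83]
(210, 220) [589.5 -61.2  46. ] [ 98  99 100]
(210, 250) [ 586.6 -104.9   41.2] [89 89 90]
(136, 228) [484.6 -81.5  25. ] [73 62 58]
(136, 236) [486.9 -89.7  32.7] [70 59 56]
(131, 245) [ 478.1 -103.3   32.1] [69 57 54]
(331, 230) [746.2 -82.8  26.8] [118  96  90]
(300, 120) [703.4  58.7  -1.3] [216 212 206]
```

View pics/m.png

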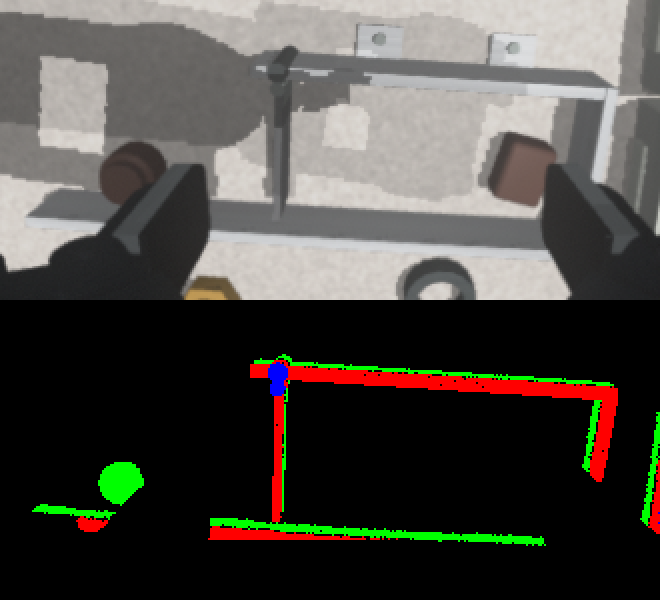

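```bash
cat >> m.py <<'E'
def lnfit(X):
    X=X.astype(np.float32); vx,vy,x,y=cv2.fitLine(X,cv2.DIST_HUBER,0,.01,.01).ravel(); 
    if vx<0: vx,vy=-vx,-vy
    return np.array([vx,vy]),np.array([x,y])
E
python3 - <<'E'
from m import *
c,im,dm,P=fit('wrist0'); v,u=np.mgrid[0:384,0:512]; Z=P[...,2]
# right wall inner face
s=(Z>8)&(Z<40)&(v>245)&(v<272)&(u>80)&(u<345)&(P[...,1]<-108)&(P[...,1]>-145)&((u<120)|(u>172))
d,p=lnfit(P[s][:,:2]); n=np.array([-d[1],d[0]]); r=(P[s][:,:2]-p)@n
s2=s&(np.abs((P[...,:2]-p)@n)<3); d,p=lnfit(P[s2][:,:2]); n=np.array([-d[1],d[0]]);print('rwall',d,p,s2.sum(),np.std((P[s2][:,:2]-p)@n))
print('rail end along', np.percentile((P[s2][:,:2])@d,[0,.5,1]))
# left wall top
s=(Z>42)&(Z<48)&(v<200)&(v>175)&(u>225)&(u<372)
q=P[s][:,:2]; dl,pl=lnfit(q); print('lwall top',dl,pl,'dist from rwall: ',np.percentile((q-p)@n,[2,50,98]))
# flap
s=(Z>42)&(Z<49)&(u>200)&(u<220)&(v>200)&(v<262); q=P[s][:,:2]; a=(q-p)@d; b=(q-p)@n
k=(b<90); print('flap x along',np.percentile(a[k],[2,50,98]),'b',np.percentile(b[k],[.5,99.5]), np.polyfit(b[k],a[k],1))
ax=np.median(a[k])
s=(Z>49)&(Z<56)&(u>200)&(u<225)&(v<205);q=P[s][:,:2]; print('post',np.c_[(q-p)@d-ax,(q-p)@n].min(0),np.c_[(q-p)@d-ax,(q-p)@n].max(0))
O=p+d*ax+n*52; print('O',O,'yaw',np.arctan2(d[1],d[0]))
back=(Z>42)&(Z<48)&(u>360)&(u<380)&(v>205)&(v<240);q=P[back][:,:2];print('back x',np.percentile((q-O)@d,[5,50,95]))
# casting neck top
s=(Z>29)&(Z<38)&(u>110)&(u<160)&(v>215)&(v<262)&(((P[...,:2]-p)@n)>3)
m=s.astype(np.uint8); m=cv2.morphologyEx(m,cv2.MORPH_OPEN,np.ones((3,3)));cn=max(cv2.findContours(m,0,1)[0],key=len)
h=P[m>0][:,2]; print('top z',np.median(h)); (cx,cy),rr=cv2.minEnclosingCircle(cn)
C=onz(c,[(cx,cy)],34)[0];E=onz(c,[(cx+rr,cy)],34)[0];print('casting w',C,'R',E[0]-C[0],'bay',(C[:2]-O)@d,(C[:2]-O)@n)
# other views
for f in('scene0','side0'):
    c2,i2,d2,P2=fit(f); q=proj(c2,[[*C[:2],20],[*O,46],[*(O+n*-42),46],[*(O-d*170-n*52),45],[*(O+d*200+n*54),45]]);print(f,q.round(1).tolist())
    X=P2.copy(); b=np.stack([(X[...,:2]-O)@d,(X[...,:2]-O)@n],-1)
    s=(np.hypot(b[...,0]-(C[:2]-O)@d,b[...,1]-(C[:2]-O)@n)<30)&(X[...,2]>29)&(X[...,2]<40)&(b[...,1]>-48)
    print('cast',s.sum(),b[s].mean(0) if s.any() else 0, np.median(X[s][:,2]) if s.any() else 0)
    s=(abs(b[...,0])<15)&(abs(b[...,1])<35)&(X[...,2]>41)&(X[...,2]<50);print('flap x',s.sum(),np.median(b[s][:,0]) if s.any() else 0)
    s=(b[...,0]>20)&(b[...,0]<190)&(abs(b[...,1]-58)<14)&(X[...,2]>42)&(X[...,2]<49);print('lw',s.sum(),np.percentile(b[s][:,1],[2,50,98]) if s.any() else 0)
    s=(b[...,0]>-160)&(b[...,0]<190)&(abs(b[...,1]+56)<14)&(X[...,2]>42)&(X[...,2]<49);print('rw',s.sum(),np.percentile(b[s][:,1],[2,50,98]) if s.any() else 0)
E
```

```text
rwall [ 0.9979322  -0.06427509] [ 624.2732  -131.18155] 2194 0.6123852750809086
rail end along [419.99630034 421.99532866 423.76455983]
lwall top [ 0.9978874  -0.06496755] [698.5073   -25.017351] dist from rwall:  [106.60378128 110.68485526 114.36902801]
flap x along [-43.95911007 -41.13258318 -38.91332313] b [11.85544269 89.57700759] [ 8.10231684e-03 -4.16605240e+01]
post [-5.25584774 98.69478299] [  5.49134038 118.35486492]
O [586.56796879 -76.64527363] yaw -0.06431943
back x [200.00384938 203.46618701 207.47573141]
top z 33.38429748435976
casting w [478.15661802 -96.23314398  34.        ] R 14.889864683981159 bay -106.92816525526365 -26.51551535291386
scene0 [[245.4, 176.5], [232.0, 192.4], [221.4, 187.1], [250.1, 158.1], [203.8, 241.8]]
cast 53 [-103.4483706   -27.78793734] 34.4952126815042
flap x 46 2.198549247354564
lw 133 [53.25181555 58.70291168 62.58552444]
rw 232 [-60.96593575 -55.51002296 -50.62754581]
side0 [[242.6, 212.5], [277.3, 195.2], [281.0, 203.5], [221.3, 213.4], [336.4, 178.0]]
cast 43 [-110.36310408  -28.12882244] 32.744363565680715
flap x 28 -3.209512725778775
lw 85 [49.77477742 55.62665662 61.70366259]
rw 226 [-63.36573308 -58.45525949 -52.21729363]
```

```bash
cat > g.py <<'E'
from h import *
O=np.array([586.57,-76.65]); YAW=-.0643; d=np.array([np.cos(YAW),np.sin(YAW)]); n=np.array([-d[1],d[0]])
TH=14.5
def w2b(p): p=np.asarray(p)[:2]-O; return np.array([p@d,p@n])
def pose(F2,phi,sep,z):
    a=np.radians(phi); M=np.array(F2)+sep/2*np.array([np.cos(a),np.sin(a)]); w=O+d*M[0]+n*M[1]; ps=a+YAW
    Rm=np.array([[-np.sin(ps),np.cos(ps),0],[np.cos(ps),np.sin(ps),0],[0,0,-1]]).T.copy()
    Rm=np.c_[[-np.sin(ps),np.cos(ps),0],[np.cos(ps),np.sin(ps),0],[0,0,-1]]
    return np.array([*w,z]),Rm
def rows(goals):  # from measured pose
    o=env.get_obs(); p0=o['ee_pos']; R0=R.from_quat(o['tcp_rot']).as_matrix()
    for g in goals:
        p,Rm=pose(*g[:4]); s=R0.T@(p-p0)/10; r=R.from_matrix(R0.T@Rm).as_rotvec()
        print([*(float(v) for v in s.round(2)),*(float(v) for v in r.round(3)),g[4]])
def state():
    o=env.get_obs(); Rm=R.from_quat(o['tcp_rot']).as_matrix(); y=Rm[:2,1]; sep=o['grip_width']+TH; b=w2b(o['ee_pos']); yb=np.array([y@d,y@n])
    print('t',round(o['t'],2),'z',o['ee_pos'][2].round(1),'w',round(float(o['grip_width']),1),'F',np.round(o['wrist_force'],1),'F2',(b-sep/2*yb).round(1),'F1',(b+sep/2*yb).round(1),'phi',np.degrees(np.arctan2(yb[1],yb[0])).round(1),'tilt',Rm[:2,2].round(3))
E
python3 - <<'E'
from g import *
state(); rows([((-146,-15),22,100,120,0),((-146,-15),22,100,-2,0)])
E
```

```text
t 0.15 z 230.4 w 85.5 F [0.8 0.2 0.3] F2 [ 8.  77.4] F1 [107.8  83.8] phi 3.7 tilt [-0.002  0.   ]
[-6.66, -16.2, 11.06, -0.001, -0.0, -0.32, 0]
[-6.67, -16.18, 23.26, -0.001, -0.0, -0.32, 0]
```

Request:
servo_tool(commands=[[[-2.2, -5.4, 3.5, 0, 0, -0.107, 0], [-4.5, -10.8, 7, 0, 0, -0.214, 0], [-6.66, -16.2, 11, 0, 0, -0.32, 0], [-6.66, -16.2, 11, 0, 0, -0.32, 0], [-6.66, -16.2, 11, 0, 0, -0.32, 0]]])

```text
t: 0.78
ee_pos: [486.5, -66.5, 120.1]
tcp_rot: [0.586, 0.81, -0.0, -0.001]
wrist_force: [0.7, -0.3, 0.0]
grip_width: 85.5
gripper_force: 0.0
```

```bash
python3 - <<'E'
from g import *
state(); rows([((-146,-15),22,100,40,0),((-146,-15),22,100,-2,0)])
c,im,dm=snap('wrist','w1')
a=proj(c,[[*(O+d*x+n*y),z] for x,y,z in[(-107,-26.5,34),(0,50,46),(0,-42,46),(-170,-52,45)]]);print(a.round())
E
```

```text
t 0.78 z 120.1 w 85.5 F [ 0.7 -0.3  0. ] F2 [-146.9  -15. ] F1 [-54.2  22.3] phi 21.9 tilt [-0.002  0.001]
[-0.04, 0.1, 8.01, -0.002, -0.002, -0.001, 0]
[-0.05, 0.11, 12.21, -0.002, -0.002, -0.001, 0]
[[238. 223.]
 [395. 193.]
 [344. 285.]
 [157. 228.]]
```

View pics/w1.png

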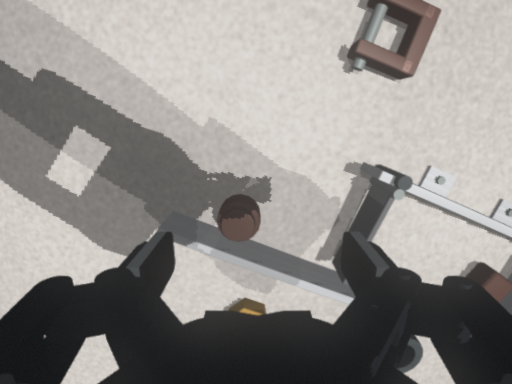

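The casting's neck appears at about (240,220) and the flap from (395,190) to (345,285). Both match the projections, so I'm descending.

Request:
servo_tool(commands=[[[0, 0.1, 4, 0, 0, 0, 0], [0, 0.1, 8, 0, 0, 0, 0], [0, 0.1, 11, 0, 0, 0, 0], [0, 0.1, 12.2, 0, 0, 0, 0], [0, 0.1, 12.2, 0, 0, 0, 0]]])

```text
t: 1.45
ee_pos: [489.8, -66.2, -0.5]
tcp_rot: [0.585, 0.811, 0.0, 0.0]
wrist_force: [0.5, -0.5, 0.3]
grip_width: 85.5
gripper_force: 0.0
```

```bash
python3 - <<'E'
from g import *
state(); rows([((x,-15),22,100,-2,0) for x in(-138,-130,-120,-110,-100,-88,-76)])
E
```

```text
t 1.45 z -0.5 w 85.5 F [ 0.5 -0.5  0.3] F2 [-143.5  -14.6] F1 [-50.9  22.9] phi 22.0 tilt [ 0. -0.]
[-0.25, 0.5, 0.15, 0.0, 0.0, 0.001, 0]
[-0.55, 1.24, 0.16, 0.0, 0.0, 0.001, 0]
[-0.93, 2.17, 0.16, 0.0, 0.0, 0.001, 0]
[-1.3, 3.09, 0.16, 0.0, 0.0, 0.001, 0]
[-1.68, 4.02, 0.16, 0.0, 0.0, 0.001, 0]
[-2.13, 5.13, 0.16, 0.0, 0.0, 0.001, 0]
[-2.58, 6.25, 0.16, 0.0, 0.0, 0.001, 0]
```

Request:
servo_tool(commands=[[[-0.2, 0.5, 0, 0, 0, 0, 0], [-0.5, 1.1, 0, 0, 0, 0, 0], [-0.75, 1.8, 0, 0, 0, 0, 0], [-1.05, 2.5, 0, 0, 0, 0, 0], [-1.3, 3.1, 0, 0, 0, 0, 0]]])

```text
t: 2.08
ee_pos: [522.7, -68.6, -0.7]
tcp_rot: [0.585, 0.811, 0.0, -0.0]
wrist_force: [-2.6, 2.3, 2.2]
grip_width: 85.4
gripper_force: 1.9
```

```bash
python3 - <<'E'
from g import *
state(); rows([((x,-15),22,100,-1,0) for x in(-105,-100,-95,-90,-85,-80)])
c,im,dm=snap('wrist','w2')
P=cloud(c,dm); B=np.stack([(P[...,:2]-O)@d,(P[...,:2]-O)@n],-1)
m=((P[...,2]>29)&(P[...,2]<38)&(B[...,1]>-48)&(B[...,1]<0)&(B[...,0]>-120)&(B[...,0]<-40)).astype(np.uint8)
m=cv2.morphologyEx(m,cv2.MORPH_OPEN,np.ones((3,3)))
cv2.imwrite('pics/w2.png',np.hstack([im[:,:,::-1],cv2.merge([m*255]*3)])[100:384])
if m.any():
  cn=max(cv2.findContours(m,0,1)[0],key=cv2.contourArea);(x,y),r=cv2.minEnclosingCircle(cn);print(x,y,r,w2b(onz(c,[(x,y)],34)[0]))
E
```

```text
t 2.08 z -0.7 w 85.4 F [-2.6  2.3  2.2] F2 [-110.6  -14.8] F1 [-17.9  22.6] phi 22.0 tilt [-0.001  0.001]
[-0.23, 0.51, 0.03, -0.001, -0.001, 0.0, 0]
[-0.41, 0.98, 0.02, -0.001, -0.001, 0.0, 0]
[-0.6, 1.44, 0.02, -0.001, -0.001, 0.0, 0]
[-0.79, 1.9, 0.02, -0.001, -0.001, 0.0, 0]
[-0.98, 2.37, 0.02, -0.001, -0.001, 0.0, 0]
[-1.16, 2.83, 0.02, -0.001, -0.001, 0.0, 0]
193.5 304.0 27.95094871520996 [-85.30418836 -22.11185222]
```

View pics/w2.png

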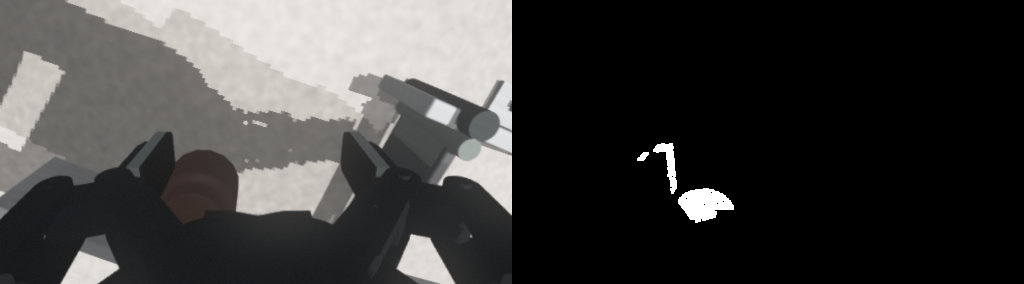

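The casting is against the rear finger, with its neck near (205,275) in the full frame, and the front finger has almost reached the flap. I'm continuing slowly.

Request:
servo_tool(commands=[[[-0.15, 0.35, 0, 0, 0, 0, 0], [-0.3, 0.7, 0, 0, 0, 0, 0], [-0.43, 1.05, 0, 0, 0, 0, 0], [-0.57, 1.4, 0, 0, 0, 0, 0], [-0.7, 1.75, 0, 0, 0, 0, 0]]])

```text
t: 2.75
ee_pos: [539.5, -69.5, -1.5]
tcp_rot: [0.585, 0.811, -0.001, -0.002]
wrist_force: [-8.3, 2.3, 4.7]
grip_width: 85.4
gripper_force: 4.5
```

Request:
servo_tool(commands=[[[-0.15, 0.35, 0, 0, 0, 0, 0], [-0.3, 0.7, 0, 0, 0, 0, 0], [-0.43, 1.05, 0, 0, 0, 0, 0], [-0.57, 1.4, 0, 0, 0, 0, 0], [-0.7, 1.75, 0, 0, 0, 0, 0]]])

```text
t: 3.38
ee_pos: [557.5, -71.2, -2.2]
tcp_rot: [0.585, 0.811, -0.002, -0.003]
wrist_force: [-8.2, -1.9, 1.1]
grip_width: 85.6
gripper_force: 4.5
```

```bash
python3 - <<'E'
from g import *
state()
for f in('scene','side'):
    c,im,dm=snap(f,f+'1'); P=cloud(c,dm); B=np.stack([(P[...,:2]-O)@d,(P[...,:2]-O)@n],-1)
    u,v=proj(c,[[*O,30]])[0]; a=im[int(v)-45:int(v)+45,int(u)-60:int(u)+60,::-1]; cv2.imwrite(f'pics/{f}1c.png',cv2.resize(a,(800,600),interpolation=2))
c,im,dm=snap('wrist','w3')
a=[cv2.resize(cv2.imread(f'pics/{f}1c.png'),(400,300)) for f in('scene','side')]
cv2.imwrite('pics/v3.png',np.vstack([np.hstack(a),cv2.resize(im[:,:,::-1],(400,300)).repeat(1,0)@np.eye(3) if 0 else np.hstack([cv2.resize(im[:,:,::-1],(400,300)),np.zeros((300,400,3),np.uint8)])]))
E
```

```text
t 3.38 z -2.2 w 85.6 F [-8.2 -1.9  1.1] F2 [-75.8 -15.2] F1 [17.  22.4] phi 22.1 tilt [-0.006  0.   ]
```

View pics/v3.png

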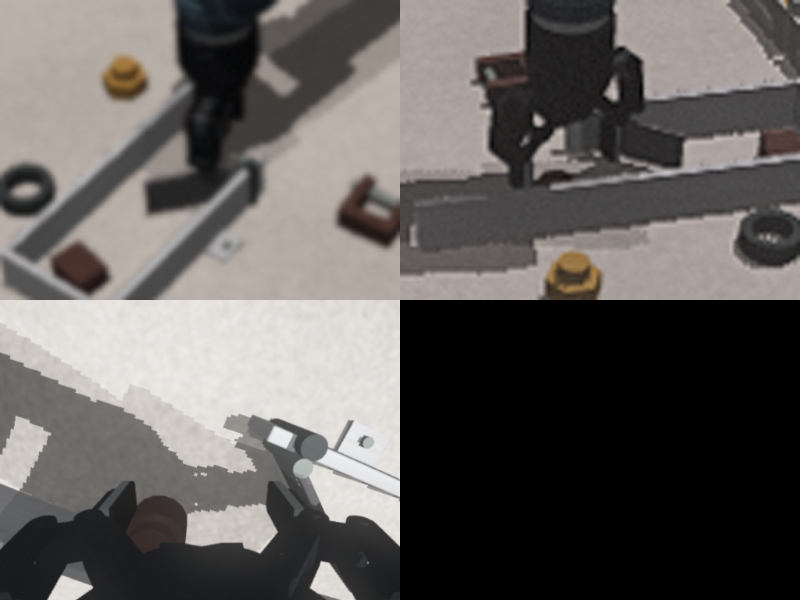

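```bash
cat >> g.py <<'E'
def flapang():
  for f in('scene','side'):
    c,im,dm=snap(f); P=cloud(c,dm); B=np.stack([(P[...,:2]-O)@d,(P[...,:2]-O)@n],-1); g=im.astype(int); 
    s=(B[...,0]>3)&(B[...,0]<100)&(B[...,1]>-45)&(B[...,1]<46)&(P[...,2]>38)&(P[...,2]<47)
    q=B[s]-[0,50]
    if len(q): print(f,len(q),'theta med',np.median(np.arctan2(q[:,0],-q[:,1])).round(2),'r max',np.hypot(*q.T).max().round())
def morph(ss,F2a=(-60,-15),F2b=(64,-21.4),pa=22,pb=70,ya=22.5,yb=27,za=-1,zb=9,cmap=lambda w:(85.5-w)/85.5*240):
    G=[]
    for s in ss:
        F2=np.array(F2a)*(1-s)+np.array(F2b)*s; ph=pa+(pb-pa)*s; y1=ya+(yb-ya)*s; sep=(y1-F2[1])/np.sin(np.radians(ph))
        w=sep-TH; sa=np.sin(-.1)+w/2/57; back=57*(np.cos(-.1)-np.sqrt(1-sa*sa)); z=11-back if back<13 else -1.5
        print('s',round(s,2),'F2',F2.round(1),'F1',(F2+sep*np.array([np.cos(np.radians(ph)),np.sin(np.radians(ph))])).round(1),'w',w.round(1),'z',round(z,1))
        G.append((F2,ph,min(sep,100),z,int(max(0,cmap(w)))))
    rows(G)
E
python3 - <<'E'
from g import *
flapang(); rows([((-60,-15),22,100,-1,0)]); morph([0,.1,.2,.3,.4,.5,.6,.7,.8,.9,1])
E
```

```text
scene 69 theta med 0.94 r max 92.0
side 75 theta med 0.82 r max 91.0
[-0.51, 1.37, -0.1, -0.003, -0.001, 0.001, 0]
s 0 F2 [-60. -15.] F1 [32.8 22.5] w 85.6 z -1.5
s 0.1 F2 [-47.6 -15.6] F1 [28.8 23. ] w 71.1 z 2.8
s 0.2 F2 [-35.2 -16.3] F1 [29.3 23.4] w 61.2 z 5.5
s 0.3 F2 [-22.8 -16.9] F1 [32.5 23.8] w 54.2 z 7.1
s 0.4 F2 [-10.4 -17.6] F1 [37.4 24.3] w 49.1 z 8.1
s 0.5 F2 [  2.  -18.2] F1 [43.5 24.8] w 45.2 z 8.7
s 0.6 F2 [ 14.4 -18.8] F1 [50.3 25.2] w 42.3 z 9.1
s 0.7 F2 [ 26.8 -19.5] F1 [57.7 25.6] w 40.2 z 9.4
s 0.8 F2 [ 39.2 -20.1] F1 [65.5 26.1] w 38.7 z 9.6
s 0.9 F2 [ 51.6 -20.8] F1 [73.5 26.6] w 37.6 z 9.8
s 1 F2 [ 64.  -21.4] F1 [81.6 27. ] w 37.0 z 9.8
[-0.51, 1.37, -0.05, -0.003, -0.001, 0.001, 0]
[-0.68, 1.76, -0.48, -0.003, -0.001, -0.083, 40]
[-0.93, 2.35, -0.76, -0.003, -0.001, -0.167, 68]
[-1.23, 3.07, -0.92, -0.003, -0.001, -0.251, 87]
[-1.56, 3.87, -1.02, -0.003, -0.001, -0.335, 102]
[-1.92, 4.72, -1.08, -0.003, -0.001, -0.418, 113]
[-2.29, 5.61, -1.13, -0.003, -0.002, -0.502, 121]
[-2.67, 6.52, -1.16, -0.003, -0.002, -0.586, 127]
[-3.05, 7.46, -1.18, -0.003, -0.002, -0.67, 131]
[-3.44, 8.4, -1.2, -0.003, -0.002, -0.753, 134]
[-3.84, 9.35, -1.21, -0.003, -0.002, -0.837, 136]
```

Request:
servo_tool(commands=[[[-0.1, 0.28, -0.02, 0, 0, 0, 0], [-0.2, 0.55, -0.04, 0, 0, 0, 0], [-0.3, 0.82, -0.06, 0, 0, 0, 0], [-0.4, 1.1, -0.08, 0, 0, 0, 0], [-0.51, 1.37, -0.1, 0.0, 0, 0, 0]]])

```text
t: 4.25
ee_pos: [574.0, -72.3, -0.5]
tcp_rot: [0.585, 0.811, -0.001, -0.0]
wrist_force: [-3.7, -2.6, -1.7]
grip_width: 85.1
gripper_force: 2.7
```

```bash
python3 - <<'E'
from g import *
state(); flapang(); morph([.033,.067,.1,.15,.2])
E
```

```text
t 4.25 z -0.5 w 85.1 F [-3.7 -2.6 -1.7] F2 [-59.  -15.1] F1 [33.3 22.2] phi 22.0 tilt [-0.002 -0.001]
scene 64 theta med 1.16 r max 94.0
side 69 theta med 1.07 r max 90.0
s 0.03 F2 [-55.9 -15.2] F1 [30.8 22.6] w 80.1 z -0.2
s 0.07 F2 [-51.7 -15.4] F1 [29.5 22.8] w 75.2 z 1.5
s 0.1 F2 [-47.6 -15.6] F1 [28.8 23. ] w 71.1 z 2.8
s 0.15 F2 [-41.4 -16. ] F1 [28.6 23.2] w 65.7 z 4.4
s 0.2 F2 [-35.2 -16.3] F1 [29.3 23.4] w 61.2 z 5.5
[0.03, -0.04, 0.02, -0.0, 0.001, -0.027, 15]
[-0.03, 0.1, -0.16, -0.0, 0.001, -0.056, 28]
[-0.09, 0.25, -0.29, -0.0, 0.001, -0.083, 40]
[-0.21, 0.53, -0.45, -0.0, 0.001, -0.125, 55]
[-0.34, 0.85, -0.56, -0.0, 0.001, -0.167, 68]
```

Request:
servo_tool(commands=[[[-0.08, 0.2, 0, 0, 0, -0.027, 15], [-0.14, 0.34, -0.16, 0, 0, -0.056, 28], [-0.2, 0.5, -0.29, 0, 0, -0.083, 40], [-0.3, 0.75, -0.45, 0, 0, -0.125, 55], [-0.42, 1.05, -0.56, 0, 0, -0.167, 68]]])

```text
t: 4.97
ee_pos: [585.8, -72.3, 5.8]
tcp_rot: [0.515, 0.857, -0.0, -0.0]
wrist_force: [-3.0, -2.7, -1.5]
grip_width: 62.2
gripper_force: 3.4
```

```bash
python3 - <<'E'
from g import *
state(); flapang(); morph([.2,.25,.3,.35,.4,.45])
E
```

```text
t 4.97 z 5.8 w 62.2 F [-3.  -2.7 -1.5] F2 [-33.6 -15.9] F1 [31.6 24.4] phi 31.7 tilt [-0.001 -0.   ]
scene 64 theta med 1.2 r max 93.0
side 68 theta med 1.09 r max 90.0
s 0.2 F2 [-35.2 -16.3] F1 [29.3 23.4] w 61.2 z 5.5
s 0.25 F2 [-29.  -16.6] F1 [30.6 23.6] w 57.4 z 6.4
s 0.3 F2 [-22.8 -16.9] F1 [32.5 23.8] w 54.2 z 7.1
s 0.35 F2 [-16.6 -17.2] F1 [34.8 24.1] w 51.4 z 7.7
s 0.4 F2 [-10.4 -17.6] F1 [37.4 24.3] w 49.1 z 8.1
s 0.45 F2 [ -4.2 -17.9] F1 [40.3 24.5] w 47.0 z 8.4
[0.06, -0.22, 0.04, -0.0, 0.0, 0.001, 68]
[-0.14, 0.1, -0.05, -0.0, 0.0, -0.041, 78]
[-0.36, 0.44, -0.12, -0.0, 0.0, -0.083, 87]
[-0.58, 0.8, -0.17, -0.0, 0.0, -0.125, 95]
[-0.82, 1.17, -0.22, -0.0, 0.0, -0.166, 102]
[-1.06, 1.55, -0.25, -0.0, 0.0, -0.208, 108]
```

Request:
servo_tool(commands=[[[-0.14, 0.14, -0.05, 0, 0, -0.041, 76], [-0.36, 0.46, -0.12, 0, 0, -0.083, 85], [-0.58, 0.82, -0.17, 0, 0, -0.125, 93], [-0.82, 1.19, -0.22, 0, 0, -0.166, 100], [-1.06, 1.57, -0.25, 0, 0, -0.208, 106]]])

```text
t: 5.7
ee_pos: [604.6, -74.2, 8.3]
tcp_rot: [0.423, 0.906, -0.0, -0.0]
wrist_force: [-4.3, -1.2, -0.2]
grip_width: 49.8
gripper_force: 3.1
```

```bash
python3 - <<'E'
from g import *
state(); flapang(); morph([.45,.5,.55,.6,.65,.7])
E
```

```text
t 5.7 z 8.3 w 49.8 F [-4.3 -1.2 -0.2] F2 [ -5.4 -18.5] F1 [41.1 25.8] phi 43.6 tilt [-0.001  0.   ]
scene 61 theta med 1.29 r max 95.0
side 53 theta med 1.19 r max 88.0
s 0.45 F2 [ -4.2 -17.9] F1 [40.3 24.5] w 47.0 z 8.4
s 0.5 F2 [  2.  -18.2] F1 [43.5 24.8] w 45.2 z 8.7
s 0.55 F2 [  8.2 -18.5] F1 [46.8 25. ] w 43.7 z 9.0
s 0.6 F2 [ 14.4 -18.8] F1 [50.3 25.2] w 42.3 z 9.1
s 0.65 F2 [ 20.6 -19.2] F1 [54.  25.4] w 41.2 z 9.3
s 0.7 F2 [ 26.8 -19.5] F1 [57.7 25.6] w 40.2 z 9.4
[0.02, -0.03, 0.0, 0.0, 0.001, -0.001, 108]
[-0.31, 0.3, -0.02, 0.0, 0.001, -0.043, 113]
[-0.64, 0.64, -0.05, 0.0, 0.001, -0.085, 117]
[-0.98, 0.99, -0.07, 0.0, 0.001, -0.127, 121]
[-1.32, 1.35, -0.08, 0.0, 0.001, -0.169, 124]
[-1.67, 1.7, -0.09, 0.0, 0.001, -0.211, 127]
```

Request:
servo_tool(commands=[[[-0.31, 0.3, -0.02, 0, 0, -0.043, 113], [-0.64, 0.64, -0.04, 0, 0, -0.085, 118], [-0.98, 0.99, -0.06, 0, 0, -0.127, 123], [-1.32, 1.35, -0.08, 0, 0, -0.169, 127], [-1.67, 1.7, -0.1, 0, 0, -0.211, 130]]])

```text
t: 6.42
ee_pos: [628.5, -75.9, 9.5]
tcp_rot: [0.326, 0.945, 0.0, -0.0]
wrist_force: [-3.2, -1.3, -0.7]
grip_width: 42.0
gripper_force: 2.7
```

```bash
python3 - <<'E'
from g import *
state(); flapang(); morph([.7,.76,.82,.88,.94,1])
c,im,dm=snap('wrist','w4'); c2,i2,_=snap('scene','s4')
u,v=proj(c2,[[*(O+d*60),30]])[0]; a=i2[int(v)-45:int(v)+45,int(u)-60:int(u)+60,::-1]
cv2.imwrite('pics/v4.png',np.hstack([cv2.resize(im[:,:,::-1],(400,300)),cv2.resize(a,(400,300),interpolation=2)]))
E
```

```text
t 6.42 z 9.5 w 42.0 F [-3.2 -1.3 -0.7] F2 [ 25.8 -19.9] F1 [57.7 26.7] phi 55.6 tilt [-0.  0.]
scene 55 theta med 1.37 r max 102.0
side 43 theta med 1.02 r max 88.0
s 0.7 F2 [ 26.8 -19.5] F1 [57.7 25.6] w 40.2 z 9.4
s 0.76 F2 [ 34.2 -19.9] F1 [62.3 25.9] w 39.2 z 9.6
s 0.82 F2 [ 41.7 -20.2] F1 [67.  26.2] w 38.4 z 9.7
s 0.88 F2 [ 49.1 -20.6] F1 [71.8 26.5] w 37.8 z 9.7
s 0.94 F2 [ 56.6 -21. ] F1 [76.7 26.7] w 37.3 z 9.8
s 1 F2 [ 64.  -21.4] F1 [81.6 27. ] w 37.0 z 9.8
[0.01, -0.02, 0.01, 0.001, 0.001, -0.001, 127]
[-0.49, 0.32, 0.0, 0.001, 0.001, -0.051, 129]
[-0.99, 0.66, -0.01, 0.001, 0.001, -0.101, 132]
[-1.5, 1.0, -0.01, 0.001, 0.001, -0.151, 133]
[-2.01, 1.34, -0.02, 0.001, 0.001, -0.202, 135]
[-2.53, 1.69, -0.02, 0.0, 0.001, -0.252, 136]
```

View pics/v4.png

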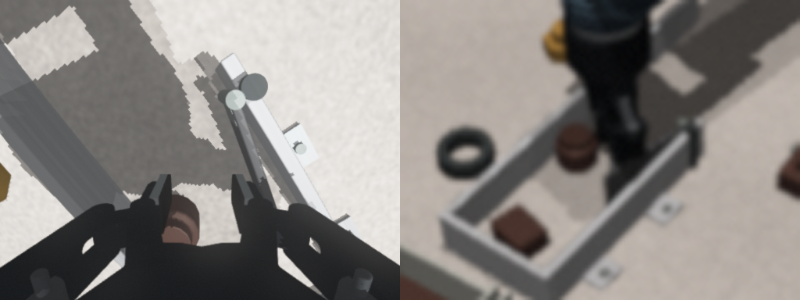

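The casting is at (577,147) in the scene crop, sliding along the right wall ahead of the rear finger. The flap is held back along the left wall.

```bash
cat >> g.py <<'E'
def cast():
    c,im,dm=snap('scene'); P=cloud(c,dm); B=np.stack([(P[...,:2]-O)@d,(P[...,:2]-O)@n],-1); g=im.astype(int)
    s=(B[...,0]>0)&(B[...,0]<135)&(B[...,1]>-50)&(B[...,1]<20)&(P[...,2]>5)&(P[...,2]<40)&(g[...,0]>g[...,2]+10)
    t=s&(P[...,2]>29)
    print('cast',s.sum(),B[s].min(0).round(1),B[s].max(0).round(1),'top',t.sum(),((np.percentile(B[t],2,0)+np.percentile(B[t],98,0))/2).round(1),np.median(P[t][:,2]).round(1),'old',)
E
python3 - <<'E'
from g import *
cast()
E
```

```text
cast 149 [ 44.3 -47.8] [117.4  16.2] top 59 [ 58.5 -30.7] 34.2 old
```

Request:
servo_tool(commands=[[[-0.4, 0.26, 0, 0, 0, -0.04, 129], [-0.8, 0.53, -0.01, 0, 0, -0.08, 132], [-1.2, 0.8, -0.01, 0, 0, -0.12, 135], [-1.6, 1.07, -0.02, 0, 0, -0.16, 137], [-2.01, 1.34, -0.02, 0, 0, -0.2, 138]]])

```text
t: 7.3
ee_pos: [652.3, -77.8, 9.7]
tcp_rot: [0.23, 0.973, 0.0, -0.001]
wrist_force: [-4.2, 0.4, 1.7]
grip_width: 39.1
gripper_force: 3.0
```

```bash
python3 - <<'E'
from g import *
state(); cast(); flapang(); morph([.94,1,1.05,1.1])
E
```

```text
t 7.3 z 9.7 w 39.1 F [-4.2  0.4  1.7] F2 [ 55.2 -21.6] F1 [76.1 27.8] phi 67.1 tilt [-0.001  0.001]
cast 149 [ 72.  -49.3] [133.9  17.1] top 62 [ 86.1 -31.7] 34.0 old
scene 50 theta med 1.39 r max 127.0
side 54 theta med 1.29 r max 100.0
s 0.94 F2 [ 56.6 -21. ] F1 [76.7 26.7] w 37.3 z 9.8
s 1 F2 [ 64.  -21.4] F1 [81.6 27. ] w 37.0 z 9.8
s 1.05 F2 [ 70.2 -21.7] F1 [85.7 27.2] w 36.8 z 9.8
s 1.1 F2 [ 76.4 -22. ] F1 [89.8 27.4] w 36.8 z 9.9
[-0.02, 0.02, 0.0, 0.0, 0.001, -0.002, 135]
[-0.59, 0.25, -0.0, 0.0, 0.001, -0.052, 136]
[-1.07, 0.45, -0.0, 0.0, 0.001, -0.094, 136]
[-1.55, 0.65, -0.0, 0.0, 0.001, -0.136, 136]
```

Request:
servo_tool(commands=[[[-0.25, 0.1, 0, 0, 0, -0.02, 138], [-0.5, 0.2, 0, 0, 0, -0.045, 138], [-0.75, 0.32, 0, 0, 0, -0.065, 138], [-0.95, 0.4, 0, 0, 0, -0.085, 138], [-0.95, 0.4, 0, 0, 0, -0.085, 138]]])

```text
t: 8.07
ee_pos: [663.4, -79.0, 9.6]
tcp_rot: [0.189, 0.982, -0.0, 0.001]
wrist_force: [-2.4, -0.3, 0.4]
grip_width: 39.1
gripper_force: 1.9
```

```bash
python3 - <<'E'
from g import *
state(); cast(); flapang()
c2,i2,_=snap('side','s5')
u,v=proj(c2,[[*(O+d*60),30]])[0]; a=i2[int(v)-45:int(v)+45,int(u)-60:int(u)+60,::-1]
c2,i2,_=snap('scene')
u,v=proj(c2,[[*(O+d*60),30]])[0]; b=i2[int(v)-45:int(v)+45,int(u)-60:int(u)+60,::-1]
cv2.imwrite('pics/v5.png',np.hstack([cv2.resize(a,(400,300)),cv2.resize(b,(400,300),interpolation=2)]))
E
```

```text
t 8.07 z 9.6 w 39.1 F [-2.4 -0.3  0.4] F2 [ 68.5 -22.9] F1 [85.1 28.1] phi 71.9 tilt [ 0.001 -0.   ]
cast 153 [ 81.7 -48.2] [120.1 -12.3] top 63 [ 99.  -32.5] 33.8 old
scene 49 theta med 1.4 r max 111.0
side 56 theta med 1.34 r max 107.0
```

View pics/v5.png

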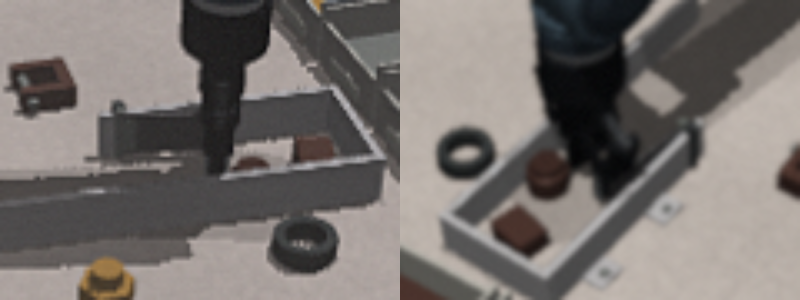

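The casting is upright at about x = 98, y = -32 of the bay, 128 mm from the hinge and so clear of the sweep. I'm backing the finger off it slightly, then lifting quickly.

Request:
servo_tool(commands=[[[0.25, -0.08, 0, 0, 0, 0, 138], [0.48, -0.15, 0, 0, 0, 0, 138], [0.48, -0.15, -5, 0, 0, 0, 138], [0.48, -0.15, -11, 0, 0, 0, 138], [0.48, -0.15, -16, 0, 0, 0, 138]]])

```text
t: 8.95
ee_pos: [658.2, -78.1, 172.1]
tcp_rot: [0.189, 0.982, 0.0, 0.001]
wrist_force: [-0.1, -0.5, 0.3]
grip_width: 39.1
gripper_force: 0.0
```

Request:
servo_tool(commands=[[[0, 0, -2, 0, 0, 0, 138], [0, 0, -2, 0, 0, 0, 138], [0, 0, -2, 0, 0, 0, 138], [0, 0, -2, 0, 0, 0, 138], [0, 0, -2, 0, 0, 0, 138]]])

```text
t: 9.57
ee_pos: [657.3, -78.3, 187.9]
tcp_rot: [0.189, 0.982, 0.0, -0.001]
wrist_force: [0.1, -0.6, 0.3]
grip_width: 39.5
gripper_force: 0.0
```

Request:
servo_tool(commands=[[[0, 0, 0, 0, 0, 0, 138], [0, 0, 0, 0, 0, 0, 138], [0, 0, 0, 0, 0, 0, 138], [0, 0, 0, 0, 0, 0, 138], [0, 0, 0, 0, 0, 0, 138]]])

```text
t: 10.2
ee_pos: [658.0, -78.5, 189.6]
tcp_rot: [0.189, 0.982, 0.0, 0.0]
wrist_force: [0.2, 0.4, 0.6]
grip_width: 39.5
gripper_force: 0.0
```

```bash
python3 - <<'E'
from g import *
state(); cast()
for f in('scene','side'):
    c,im,dm=snap(f); P=cloud(c,dm); B=np.stack([(P[...,:2]-O)@d,(P[...,:2]-O)@n],-1)
    s=(abs(B[...,0])<15)&(abs(B[...,1])<38)&(P[...,2]>41)&(P[...,2]<50); q=B[s]; print(f,len(q),np.median(q[:,0]) if len(q) else 0, np.polyfit(q[:,1],q[:,0],1) if len(q)>5 else 0)
c,im,dm=snap('wrist'); c2,i2,_=snap('scene')
u,v=proj(c2,[[*(O+d*60),30]])[0]; b=i2[int(v)-45:int(v)+45,int(u)-60:int(u)+60,::-1]
cv2.imwrite('pics/v6.png',np.hstack([cv2.resize(im[:,:,::-1],(400,300)),cv2.resize(b,(400,300),interpolation=2)]))
E
```

```text
t 10.2 z 189.6 w 39.5 F [0.2 0.4 0.6] F2 [ 63.  -22.9] F1 [79.7 28.4] phi 71.9 tilt [0. 0.]
cast 156 [ 45.3 -47.5] [120.5 -11.3] top 61 [ 98.9 -32.1] 33.9 old
scene 51 2.3587036848829825 [0.01023852 1.61411103]
side 32 -3.977254283297863 [-0.00781975 -3.55597156]
```

View pics/v6.png

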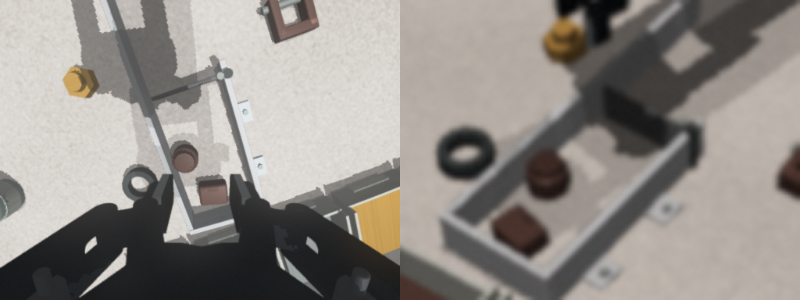

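The flap is fully shut (measured x is the same as at the start), the casting stands upright behind it, the bystanders near the lane look undisturbed, and the hand is clear above. I'm handing in the job.

```bash
python3 -c "
from station import env
print(env.finish_job())"
```

```text
the job is handed in; nothing more can be done
None
```

The job is handed in: the casting stands upright in the reject bay about 128 mm from the flap hinge (115 mm needed), the flap is shut behind it, and the hand is clear, after about 10 s of the allowed 53 s.

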